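# Heft the bath-tablet jars and lay out the full one

## Robot

A 6-joint arm with a two-finger parallel gripper is mounted at the origin on the work surface. World frame = base frame: x ahead of the robot, y to its left, z up, the work surface at z = 0. Lengths are in m, angles in rad, forces in N, time in s.
With the tool pointing down it reaches from about 0.275 to 0.85 m from the base axis. Payload 5.2 kg.
Tool frame: the origin (TCP) lies on the centre line of the jaws, within the pads' length; the fingertips stand 11 mm ahead of it and the grasp point (between the pads) lies 8 mm behind it; x points along the fingers, y is the direction in which the jaws open and shut, and the axes are right-handed (so a half turn about x gives the same grasp; the last joint's range is limited). The gripper opens to 85 mm and grips with 20 to 120 N. Pads are 22 mm wide; open, the fingers measure 114 mm over their backs; the gripper's body (76 mm by 85 mm) begins 54 mm behind the grasp point. The pads swing forward as they close: fully open they stand 13 mm farther back than shut.
Start: joints at [1.093, 0.259, 1.535, -0, 1.348, -0.203], TCP at [0.149, 0.529, 0.242] pointing down, gripper open.
Joint ranges: [-3.14, 3.14], [-0.91, 2.08], [0.19, 2.58], [-1.22, 4.36], [0.22, 2.71], [-3.12, 3.12]. Speed limits (rad/s): [2.57, 2.57, 3.14, 3.14, 3.14, 3.14].

## Interface

Orientations are given as [roll, pitch, yaw] about the fixed x, y, z axes, in that order (R = Rz(yaw) Ry(pitch) Rx(roll)).
In Python, from cell import robot, imaging gives the robot as it stands.
- The arm moves only by the tool arm_command, never from a script. Its argument "targets" is a list of rows, each an object with "fingers": the gripper command: -1 is shut, 1 is fully open, values between are in proportion; "delta_pos": the shift along the tool's x, y, z in m, a list of three; "rot": the turn, a rotation vector about the tool's x, y, z in rad, a list of three. A call has 1 to 20 rows; each row shifts and turns the commanded pose from where the row before left it, along the tool's axes as they then stand; what a row does not reach is not made up. A row lasts 1/8 s, in which the tool goes at most 62.5 mm and 10.7 degrees, less where a joint would pass 70% of its speed; a pose out of reach is approached as far as the arm can. A call is refused whole if a number of a shift passes 0.0625 or a number of a turn 0.188, either way. A call with a gripper value outside its range is refused whole. The fingers move at their own pace and stop on an object; "newtons" is the grip in N (left out, the last holds). Time passes only in rows, so rows that do not move let the fingers close. It gives the time, the measured TCP pose, the force and the opening at its end, in the units of the state.
- robot.read_state(): the state, without advancing time (a new reading comes with each control period).
- imaging.get_image(name): name is "side" or "top"; returns a dict with "image" (400x640x3 uint8, red, green, blue), "fx", "fy", "cx", "cy" (pixels), "origin" and "rotation" of the camera in the world. Camera axes: x right, y down, z forward; pixel columns grow to the right and rows downward; lengths in m; the calibration is good to about 2 mm. A picture is of the moment at which its call begins. There is no depth.
- robot.hand_in(): hands the job in, once; it reports no verdict.
Trained networks look in the newest picture that a camera, given by its name, has taken for a name from the list of things; names that differ only in an ending like _2 or _b are one class to them, and where a whole thing is asked for, a point or a joint stands for the part that bears it (a point fixed in the world has none). Each returns a list of dicts, best first, with "score" (0 to 1); they miss things now and then, are a little off and sometimes report something else, mostly with a low value. They report only what shows in the picture. A call takes as long as a camera call. They do not tell look-alikes from the thing itself.
- imaging.search_frame(label, camera): "extent" ([left, top, right, bottom] in pixels, round what is visible of it).
- imaging.place_of(label, camera): "position" ([row, column] in pixels: a listed point, or the origin of a listed thing).
The state is a dict: "time_s": time; "joints": joint angles; "joint_velocities": joint speeds; "joint_torque": joint torques, N m; "eef_pos": TCP position; "orientation": TCP orientation; "contact_force": force on the tool from outside, world axes, zero at the start; "ft_torque": the same for the moment, N m; "opening": opening from 0.0 (shut) to 1.0 (fully open).
Only numpy, scipy, OpenCV 4.12 (cv2) and the standard library are available. Lean on these libraries where they do the work, as an engineer would, in place of code of your own. Each camera call takes 0.05 s, during which the arm holds its last target.

## Task

The three closed porcelain jars of bath tablets look alike, but one is full, one is part-used and one is down to its last tablet: heft them to tell which is which. Stand the full jar in the middle of the soap dish beside the basin, put the one with the last tablet upright anywhere in the wooden housekeeping tray for refilling, and leave the part-used one upright where it was found. Never tip or drop a jar, set them down gently, and do not shift the dish, the tray or the other things.

Things in the scene. Friction and masses are not known exactly. Their poses are not given: they have to be found in the camera images.
- jar_a: One of three look-alike jars in a row, 115 mm or more apart: plain upright cylinder, 54 mm across, 144 mm tall, white porcelain, the top 22 mm a screwed-tight metal lid as wide as the jar. Origin at its underside's centre. Jar and lid 0.20 kg (within 5 %), each tablet 0.05 kg: full holds 6 (0.50 kg in all), part-used 3 (0.35 kg), the third 1 (0.25 kg). Which is which is unseen and changes.
- jar_b: One of three look-alike jars in a row, 115 mm or more apart: plain upright cylinder, 54 mm across, 144 mm tall, white porcelain, the top 22 mm a screwed-tight metal lid as wide as the jar. Origin at its underside's centre. Jar and lid 0.20 kg (within 5 %), each tablet 0.05 kg: full holds 6 (0.50 kg in all), part-used 3 (0.35 kg), the third 1 (0.25 kg). Which is which is unseen and changes.
- jar_c: One of three look-alike jars in a row, 115 mm or more apart: plain upright cylinder, 54 mm across, 144 mm tall, white porcelain, the top 22 mm a screwed-tight metal lid as wide as the jar. Origin at its underside's centre. Jar and lid 0.20 kg (within 5 %), each tablet 0.05 kg: full holds 6 (0.50 kg in all), part-used 3 (0.35 kg), the third 1 (0.25 kg). Which is which is unseen and changes.
- dish: Round shallow white porcelain soap dish, loose, 0.35 kg, beside the basin: flat inner floor about 84 mm in diameter, 5 mm above the underside; flaring rim 13 mm high, 120 mm in outer diameter. Origin at the centre of its underside, z up.
- tray: Wooden housekeeping tray, loose, 0.95 kg: 300 mm along its x, 180 mm along its y, walls 7 mm thick and 34 mm high, inner floor 7 mm above the underside, a small brass handle 22 mm out from each x end. Origin at the centre of its underside. The brown bottle stands in its +x (far) half; the -x (near) half is free.
- bottle: Small brown glass bottle, 38 mm in diameter, 85 mm tall, standing in the tray; leave alone. Origin at the centre of its underside.
- tumbler: White porcelain tumbler, 70 mm in diameter, 95 mm tall, with two toothbrushes that reach 180 mm high; stands beyond the jars; leave alone. Origin at the centre of its underside.
- pump: Clear soap dispenser with a white pump, 68 mm in diameter, 162 mm tall; stands beyond the jars, nearer the basin; leave alone. Origin at the centre of its underside.
- hairbrush: Wooden hairbrush lying beyond the jars, about 220 mm long (along its x, the head at +x) and 28 mm high, bristles down; leave alone. Origin where the handle meets the head, on the table.
Not all that is in view belongs to the job. Several things have the shape of the dish; the one meant has the colours described above.

How it is judged:
At the end, for the whole second after the job is handed in: All three jars upright (0.06 rad), at rest: the full one on the dish floor within 22 mm of its centre (over 4.2 N on it), the last-tablet one on the tray floor (1.8 to 2.95 N on it), the part-used one on the washstand within 50 mm of where it was found (angle between each of jar_a, jar_b, jar_c's own z axis and vertical below 0.06 rad and linear speed of each of jar_a, jar_b, jar_c below 0.02 m/s and ((horizontal distance between jar_a and dish below 0.022 m and z of jar_a in the frame of dish below 0.009 m and contact force between jar_a and dish above 4.2 N) or (horizontal distance between jar_b and dish below 0.022 m and z of jar_b in the frame of dish below 0.009 m and contact force between jar_b and dish above 4.2 N) or (horizontal distance between jar_c and dish below 0.022 m and z of jar_c in the frame of dish below 0.009 m and contact force between jar_c and dish above 4.2 N)) and ((x of jar_a in the frame of tray between -0.14 and 0.14 m and y of jar_a in the frame of tray between -0.08 and 0.08 m and z of jar_a in the frame of tray below 0.011 m and contact force between jar_a and tray between 1.8 and 2.95 N) or (x of jar_b in the frame of tray between -0.14 and 0.14 m and y of jar_b in the frame of tray between -0.08 and 0.08 m and z of jar_b in the frame of tray below 0.011 m and contact force between jar_b and tray between 1.8 and 2.95 N) or (x of jar_c in the frame of tray between -0.14 and 0.14 m and y of jar_c in the frame of tray between -0.08 and 0.08 m and z of jar_c in the frame of tray below 0.011 m and contact force between jar_c and tray between 1.8 and 2.95 N)) and ((distance of jar_a from where it was at the start of the episode below 0.05 m and height (world z) of jar_a below 0.004 m) or (distance of jar_b from where it was at the start of the episode below 0.05 m and height (world z) of jar_b below 0.004 m) or (distance of jar_c from where it was at the start of the episode below 0.05 m and height (world z) of jar_c below 0.004 m))); the robot touches nothing.
It fails at once if a jar is tipped more than 0.5 rad (angle between any of jar_a, jar_b, jar_c's own z axis and vertical above 0.5 rad).
It fails at once if a jar is dropped (free of the fingers and faster than 0.4 m/s, a fall of about 8 mm) ((linear speed of jar_a above 0.4 m/s and contact force between the fingers and jar_a below 0.2 N) or (linear speed of jar_b above 0.4 m/s and contact force between the fingers and jar_b below 0.2 N) or (linear speed of jar_c above 0.4 m/s and contact force between the fingers and jar_c below 0.2 N)).
It fails at once if a jar is banged or pressed down on the dish or the tray with over 90 N (contact force between any of jar_a, jar_b, jar_c and dish above 90 N or contact force between any of jar_a, jar_b, jar_c and tray above 90 N).
It fails at once if the dish, the tray or another thing is shifted more than 30 mm or tipped (distance of any of dish, tray, bottle, tumbler, pump, hairbrush from where it was at the start of the episode above 0.03 m or angle between any of bottle, tumbler, pump's own z axis and vertical above 0.4 rad).
It also fails if it takes over 72 s, if anything falls off the work surface, if the arm or the gripper's body presses on something with over 40 N, if the wrist force passes 120 N, or if a joint passes its speed limit or range.

## Working session

There is one attempt and no reset: what is moved stays moved. The work goes in short steps, Python scripts to look and compute and a tool call to move; the robot and the scene stay as the last step left them, time stands still between calls to the robot, and variables do not carry over. Pictures are saved under pics/ and viewed, and the job is handed in when it is done.

Besides the shell and the picture viewer there is one more tool, called after "Emit:" as a command line: name --argument value ..., lists and objects as JSON in quotes. arm_command: Moves the arm, as the interface text tells. Its arguments: {"type":"object","properties":{"targets":{"type":"array"},"newtons":{"type":"number"}},"required":["targets"]}

```bash
ls; mkdir -p pics; python3 - <<'E'
from cell import robot, imaging
import cv2, json, numpy as np
print(robot.read_state())
cal={}
for n in ("side","top"):
    d=imaging.get_image(n)
    cv2.imwrite(f"pics/{n}0.png",d["image"][:,:,::-1])
    cal[n]={k:np.array(d[k]).tolist() for k in ("fx","fy","cx","cy","origin","rotation")}
    print(n,cal[n])
    for l in ["jar_a","dish","tray","bottle","tumbler","pump","hairbrush"]:
        print(l,[(np.round(r["position"]).tolist(),round(r["score"],2)) for r in imaging.place_of(l,n)],[(np.round(r["extent"]).tolist(),round(r["score"],2)) for r in imaging.search_frame(l,n)])
json.dump(cal,open("cal.json","w"))
E
```

```text
pics
{'time_s': 0.0, 'joints': array([ 1.09318809e+00,  2.59366876e-01,  1.53606291e+00, -2.28719049e-05,
        1.34799571e+00, -2.02794320e-01]), 'joint_velocities': array([ 0.00048987, -0.0005786 , -0.0017018 ,  0.00063942,  0.00235537,
        0.00030085]), 'joint_torque': array([-1.85348501e-03, -4.46016848e+01, -2.90580118e+01, -2.51276715e-04,
        1.13828079e-02,  1.42369478e-05]), 'eef_pos': array([0.14900098, 0.52891606, 0.24146992]), 'orientation': array([-1.76142583,  1.56896335, -2.03623467]), 'contact_force': array([-0.54302318, -0.0420487 , -0.02391794]), 'ft_torque': array([0.01774569, 0.03301568, 0.04148464]), 'opening': 0.9958342839453198}
side {'fx': 377.0726229664913, 'fy': 377.0726229664913, 'cx': 318.4595730546725, 'cy': 202.07544963512723, 'origin': [-0.10734616903641475, -0.5892996964166595, 0.621164136496792], 'rotation': [-2.1589629951637495, 0.009918691941403823, -0.7965667855209935]}
jar_a [([184.0, 281.0], 0.96), ([203.0, 317.0], 0.74), ([244.0, 337.0], 0.64)] [([309.0, 157.0, 325.0, 208.0], 0.95), ([273.0, 141.0, 295.0, 191.0], 0.93), ([327.0, 194.0,
[... 1202 characters left out ...]
8.0, 238.0], 0.71)]
dish [([272.0, 447.0], 0.69), ([209.0, 431.0], 0.68), ([263.0, 389.0], 0.68), ([185.0, 348.0], 0.68), ([148.0, 437.0], 0.6)] [([431.0, 255.0, 464.0, 292.0], 0.85), ([334.0, 168.0, 374.0, 203.0], 0.84), ([421.0, 133.0, 459.0, 167.0], 0.71), ([412.0, 191.0, 449.0, 228.0], 0.69)]
tray [([217.0, 204.0], 0.76), ([192.0, 202.0], 0.19)] [([163.0, 161.0, 241.0, 278.0], 0.84)]
bottle [([193.0, 202.0], 0.49)] [([191.0, 182.0, 208.0, 198.0], 0.48)]
tumbler [([148.0, 275.0], 0.69)] [([253.0, 129.0, 286.0, 162.0], 0.82)]
pump [([145.0, 381.0], 0.73), ([228.0, 357.0], 0.59)] [([373.0, 131.0, 405.0, 155.0], 0.56)]
hairbrush [([139.0, 326.0], 0.84)] [([295.0, 129.0, 363.0, 148.0], 0.96)]
```

View pics/side0.png

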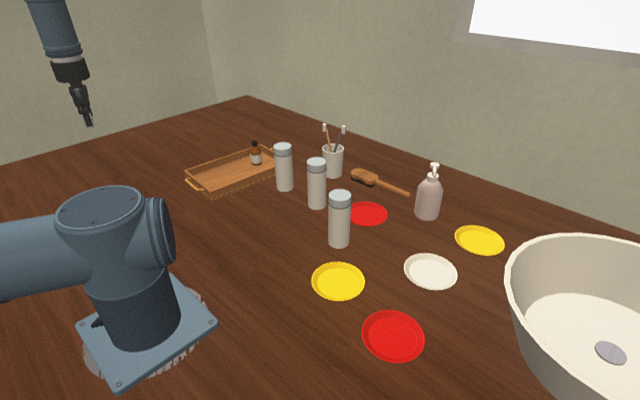

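View pics/top0.png

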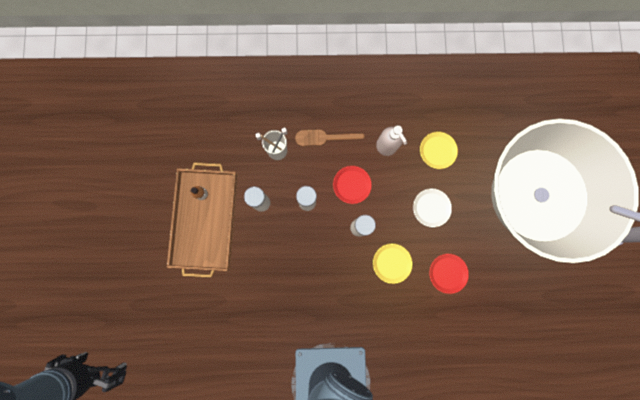

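Dish candidates in the top view are red (352,185), yellow (439,150), yellow (392,263), red (448,273) and white (432,208). The white one is the match. Jars show at about (255,197), (306,196) and (364,226). I'll check a close crop and measure next.

```bash
cat > h.py <<'E'
import json,numpy as np,cv2
from scipy.spatial.transform import Rotation as Ro
cal=json.load(open("cal.json"))
def ray(n,u,v):
    c=cal[n];R=Ro.from_euler("xyz",c["rotation"]).as_matrix()
    return np.array(c["origin"]),R@np.array([(u-c["cx"])/c["fx"],(v-c["cy"])/c["fy"],1.])
def at(n,u,v,z):
    o,d=ray(n,u,v);return (o+d*(z-o[2])/d[2])
def proj(n,p):
    c=cal[n];R=Ro.from_euler("xyz",c["rotation"]).as_matrix()
    q=R.T@(np.array(p)-c["origin"]);return c["fx"]*q[0]/q[2]+c["cx"],c["fy"]*q[1]/q[2]+c["cy"]
E
python3 - <<'E'
from h import *
t=cv2.imread("pics/top0.png");s=cv2.imread("pics/side0.png")
a=cv2.resize(t[120:290,150:470],None,fx=2.4,fy=2.4,interpolation=cv2.INTER_CUBIC)
cv2.imwrite("pics/ctop.png",a)
cv2.imwrite("pics/cside.png",cv2.resize(s[110:310,180:470],None,fx=2.7,fy=2.7,interpolation=cv2.INTER_CUBIC))
# white dish
hsv=cv2.cvtColor(t,cv2.COLOR_BGR2HSV)
for n,im,(u0,v0,u1,v1) in (("top",t,(405,180,460,235)),("side",s,(398,245,464,295))):
    h=cv2.cvtColor(im,cv2.COLOR_BGR2HSV)[v0:v1,u0:u1]
    m=((h[...,1]<70)&(h[...,2]>90)).astype(np.uint8)
    c=max(cv2.findContours(m,0,1)[0],key=cv2.contourArea)
    e=cv2.fitEllipse(c);u,v=e[0][0]+u0,e[0][1]+v0
    print("dish",n,(u,v),e[1],at(n,u,v,.013 if n=="top" else .010))
E
```

```text
dish top (431.9557132720947, 207.4643669128418) (38.21336364746094, 39.554168701171875) [ 0.51473134 -0.32583472  0.013     ]
dish side (430.1235160827637, 271.0189628601074) (34.95349884033203, 54.011810302734375) [ 0.51636077 -0.32752137  0.01      ]
```

View pics/ctop.png

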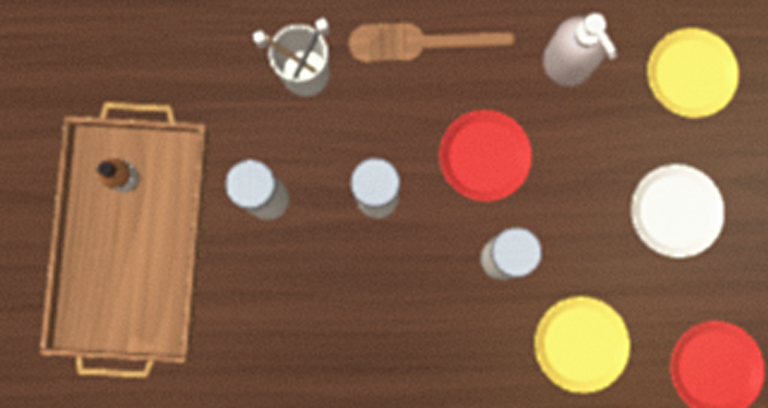

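View pics/cside.png

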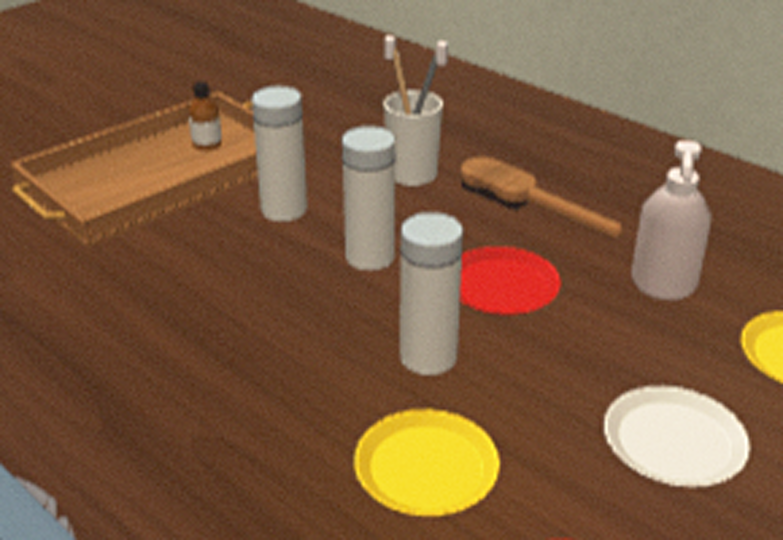

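The crop confirms the white dish at top (432,207). It is plain white, and the other four are red or yellow. Next I'll fit the lids and the tray.

```bash
python3 - <<'E'
from h import *
t=cv2.imread("pics/top0.png").astype(int);s=cv2.imread("pics/side0.png").astype(int)
def lids(im,n,boxes):
  for (u0,v0,u1,v1) in boxes:
    p=im[v0:v1,u0:u1]; m=((p[...,0]-p[...,2]>8)&(p[...,0]>120)).astype(np.uint8)
    c=max(cv2.findContours(m,0,1)[0],key=cv2.contourArea)
    (x,y),r=cv2.minEnclosingCircle(c);M=cv2.moments(m);e=cv2.fitEllipse(c)
    print(n,(round(e[0][0]+u0,1),round(e[0][1]+v0,1)),e[1],at(n,e[0][0]+u0,e[0][1]+v0,.144).round(4))
lids(t,"top",[(240,180,275,215),(290,180,322,215),(345,208,382,242)])
p=s
for (u,v) in [(282.5,148),(316.5,164),(340,195.5)]: print("side lidtop",at("side",u,v,.144).round(4))
# side tops measured from crop
for cu,cv in [(277,97),(369,141),(432,231)]: print(at("side",cu/2.7+180,cv/2.7+110,.144).round(4))
for cu,cv in [(66,119),(205,125),(186,360),(41,354)]: print("tray",at("top",cu/2.4+150,cv/2.4+120,.034).round(4))
for cu,cv,z in [(110,168,.085),(297,50,.095)]: print("bt",at("top",cu/2.4+150,cv/2.4+120,z).round(4))
E
```

```text
top (253.7, 196.2) (17.72585678100586, 18.361186981201172) [0.5409 0.2036 0.144 ]
top (305.9, 195.6) (17.590675354003906, 18.19233512878418) [0.5401 0.0613 0.144 ]
top (364.9, 224.7) (17.931203842163086, 18.038007736206055) [ 0.4575 -0.0974  0.144 ]
side lidtop [0.5317 0.1887 0.144 ]
side lidtop [0.5292 0.0472 0.144 ]
side lidtop [ 0.4554 -0.1028  0.144 ]
[0.5412 0.1992 0.144 ]
[0.5368 0.054  0.144 ]
[ 0.4553 -0.103   0.144 ]
tray [0.6425 0.4535 0.034 ]
tray [0.6319 0.2776 0.034 ]
tray [0.3376 0.2987 0.034 ]
tray [0.3485 0.4766 0.034 ]
bt [0.5703 0.3801 0.085 ]
bt [0.7099 0.1537 0.095 ]
```

```bash
cat >> h.py <<'E'
from scipy.optimize import minimize
def cyl(n,x,y,r,z0,z1,S=8):
    P=[];A=np.linspace(0,2*np.pi,48)
    for z in (z0,z1):
        P+=[proj(n,(x+r*np.cos(a),y+r*np.sin(a),z)) for a in A]
    return cv2.convexHull(np.array(P,np.float32))
def fitjar(im,n,x,y,z0=0.,r=.027,h=.144,smax=85):
    h_=cv2.cvtColor(im,cv2.COLOR_BGR2HSV)
    m=((h_[...,1]<smax)&(h_[...,2]>70)).astype(np.uint8)
    u,v=proj(n,(x,y,z0+h/2));u,v=int(u),int(v)
    hull=cyl(n,x,y,r*1.45,z0-.01,z0+h+.01)
    roi=np.zeros(m.shape,np.uint8);cv2.fillConvexPoly(roi,hull.astype(int),1)
    m=m*roi
    S=6;x0,y0=u-50,v-50
    M=cv2.resize(m[y0:y0+100,x0:x0+100].astype(np.float32),None,fx=S,fy=S,interpolation=cv2.INTER_LINEAR)
    def cost(q):
        k=np.zeros(M.shape,np.uint8)
        cv2.fillConvexPoly(k,np.round(((cyl(n,q[0]/1000,q[1]/1000,r,z0,z0+h)-[x0-.5+.0,y0-.5])*S)).astype(np.int32),1)
        return np.abs(M-k).sum()/k.sum()
    best=minimize(cost,[x*1000,y*1000],method="Nelder-Mead",options=dict(initial_simplex=[[x*1000-6,y*1000-6],[x*1000+8,y*1000-3],[x*1000,y*1000+8]],xatol=.1,fatol=1e-5))
    return best.x.round(1),round(best.fun,3)
E
python3 - <<'E'
from h import *
im={n:cv2.imread(f"pics/{n}0.png") for n in("top","side")}
for x,y in [(.541,.201),(.538,.058),(.456,-.1)]:
  for n in im: print(n,fitjar(im[n],n,x,y))
E
```

```text
top (array([542.2, 205. ]), np.float64(0.09))
side (array([543.5, 205.7]), np.float64(0.054))
top (array([541.7,  62.2]), np.float64(0.097))
side (array([543.7,  63.1]), np.float64(0.208))
top (array([459.3, -98.7]), np.float64(0.107))
side (array([459.4, -96.7]), np.float64(0.108))
```

```bash
cat >> h.py <<'E'
def go(target,st=None,yaw=None):
    """tool-frame shift from the measured pose to world target"""
    from cell import robot
    st=st or robot.read_state()
    R=Ro.from_euler("xyz",st["orientation"]).as_matrix()
    d=R.T@(np.array(target)-st["eef_pos"])
    return d.round(4)
E
python3 - <<'E'
from h import *
from cell import robot
st=robot.read_state()
R=Ro.from_euler("xyz",st["orientation"]).as_matrix();print(R.round(3))
print(go((.543,.205,.20)))
print([robot.read_state()["contact_force"].round(2).tolist() for _ in range(3)])
E
```

```text
[[-0.     0.271  0.962]
 [-0.     0.962 -0.271]
 [-1.    -0.    -0.   ]]
[ 0.0423 -0.2053  0.467 ]
[[0.31, 0.29, -0.44], [0.31, 0.29, -0.44], [0.31, 0.29, -0.44]]
```

Emit:
arm_command --targets '[{"fingers": 1,"delta_pos": [0,0,0],"rot": [-0.137,0,0]},{"fingers": 1,"delta_pos": [0,0,0],"rot": [-0.137,0,0]},{"fingers": 1,"delta_pos": [0.004,-0.036,0.044],"rot": [0,0,0]},{"fingers": 1,"delta_pos": [0.004,-0.036,0.044],"rot": [0,0,0]},{"fingers": 1,"delta_pos": [0.004,-0.036,0.044],"rot": [0,0,0]},{"fingers": 1,"delta_pos": [0.004,-0.036,0.044],"rot": [0,0,0]},{"fingers": 1,"delta_pos": [0.004,-0.036,0.044],"rot": [0,0,0]},{"fingers": 1,"delta_pos": [0.004,-0.036,0.044],"rot": [0,0,0]},{"fingers": 1,"delta_pos": [0.004,-0.036,0.044],"rot": [0,0,0]},{"fingers": 1,"delta_pos": [0.004,-0.036,0.044],"rot": [0,0,0]},{"fingers": 1,"delta_pos": [0.004,-0.036,0.042],"rot": [0,0,0]},{"fingers": 1,"delta_pos": [0,0,0],"rot": [0,0,0]},{"fingers": 1,"delta_pos": [0,0,0],"rot": [0,0,0]}]' --newtons 50

```text
time_s: 3.12
eef_pos: [0.5425, 0.2051, 0.206]
orientation: [2.891, 1.57, 2.889]
contact_force: [0.2, -0.1, 1.3]
opening: 1.0
```

```bash
python3 - <<'E'
from h import *
from cell import robot
st=robot.read_state();print(Ro.from_euler("xyz",st["orientation"]).as_matrix().round(3),st["eef_pos"],st["time_s"],st["contact_force"])
print(go((.543,.205,.097)))
E
```

```text
[[-0.001  0.002  1.   ]
 [ 0.     1.    -0.002]
 [-1.     0.    -0.001]] [0.54249989 0.20512015 0.20599522] 3.125 [ 0.23933039 -0.05353426  1.29744677]
[ 0.109  -0.0002  0.0006]
```

```bash
cat >> h.py <<'E'
def heft(N=8):
    from cell import robot,imaging
    F=[];T=[]
    for _ in range(N):
        imaging.get_image("top");s=robot.read_state();F.append(s["contact_force"]);T.append(s["joint_torque"])
    F=np.array(F);T=np.array(T)
    print("F mean",F.mean(0).round(2),"sd",F.std(0).round(2),"Fz",F[:,2].round(2),"tau",T.mean(0).round(2),"t",s["time_s"],s["eef_pos"].round(4),s["opening"])
E
python3 -c "
from h import *;heft()"
```

```text
F mean [0.31 0.07 0.05] sd [0.42 0.59 0.45] Fz [ 0.64  0.04  0.25  0.22  0.4  -0.74  0.2  -0.62] tau [-3.500e-01 -4.820e+01 -2.841e+01 -2.000e-02 -1.000e-02  0.000e+00] t 3.525 [0.5425 0.2057 0.2066] 1.0031137098667582
```

Emit:
arm_command --targets '[{"fingers": 1,"delta_pos": [0.03,0,0],"rot": [0,0,0]},{"fingers": 1,"delta_pos": [0.03,0,0],"rot": [0,0,0]},{"fingers": 1,"delta_pos": [0.03,0,0],"rot": [0,0,0]},{"fingers": 1,"delta_pos": [0.015,0,0],"rot": [0,0,0]},{"fingers": 0.4,"delta_pos": [0.004,0,0],"rot": [0,0,0]},{"fingers": 0.4,"delta_pos": [0,0,0],"rot": [0,0,0]},{"fingers": -1,"delta_pos": [0,0,0],"rot": [0,0,0]},{"fingers": -1,"delta_pos": [0,0,0],"rot": [0,0,0]},{"fingers": -1,"delta_pos": [0,0,0],"rot": [0,0,0]},{"fingers": -1,"delta_pos": [0,0,0],"rot": [0,0,0]}]'

```text
time_s: 4.78
eef_pos: [0.5439, 0.2046, 0.0988]
orientation: [-0.229, 1.568, -0.23]
contact_force: [-0.1, -4.9, 6.0]
opening: 0.628
```

Emit:
arm_command --targets '[{"fingers": -1,"delta_pos": [-0.005,0,0],"rot": [0,0,0]},{"fingers": -1,"delta_pos": [-0.015,0,0],"rot": [0,0,0]},{"fingers": -1,"delta_pos": [-0.02,0,0],"rot": [0,0,0]},{"fingers": -1,"delta_pos": [-0.02,0,0],"rot": [0,0,0]},{"fingers": -1,"delta_pos": [0,0,0],"rot": [0,0,0]},{"fingers": -1,"delta_pos": [0,0,0],"rot": [0,0,0]}]'

```text
time_s: 5.52
eef_pos: [0.5424, 0.2051, 0.1568]
orientation: [3.121, 1.57, 3.12]
contact_force: [-0.8, 0.1, -5.0]
opening: 0.628
```

```bash
python3 -c "
from h import *;heft(10)
from cell import imaging
for n in('top','side'): cv2.imwrite(f'pics/{n}1.png',imaging.get_image(n)['image'][:,:,::-1])
"
```

```text
F mean [ 0.11 -0.09 -4.85] sd [0.29 0.54 0.57] Fz [-5.11 -6.03 -4.76 -5.29 -4.53 -4.77 -5.   -5.   -3.99 -4.01] tau [ 2.00e-02 -5.23e+01 -2.87e+01  0.00e+00  1.00e-02 -0.00e+00] t 6.025 [0.5429 0.205  0.1571] 0.6285828030140186
```

View pics/side1.png

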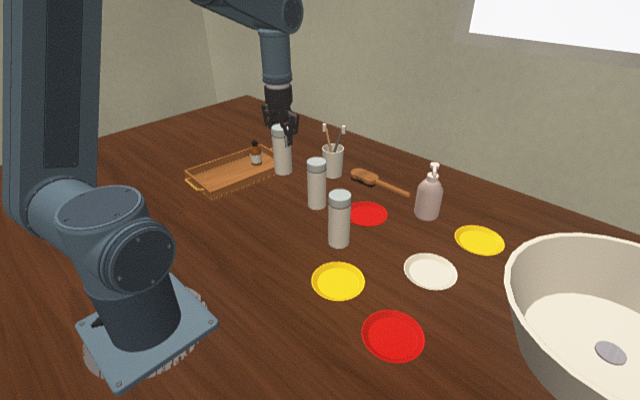

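The jar weighs about 4.9 N, so jar_a (at y≈0.205) is the full one. The side view shows it held upright with its base near (285,172). I'm carrying it high over the other jars to the dish.

Emit:
arm_command --targets '[{"fingers": -1,"delta_pos": [-0.02,0,0],"rot": [0,0,0]},{"fingers": -1,"delta_pos": [-0.035,0,0],"rot": [0,0,0]},{"fingers": -1,"delta_pos": [-0.035,0,0],"rot": [0,0,0]},{"fingers": -1,"delta_pos": [-0.03,-0.015,0],"rot": [0,0,0]},{"fingers": -1,"delta_pos": [0,-0.03,-0.002],"rot": [0,0,0]},{"fingers": -1,"delta_pos": [0,-0.04,-0.002],"rot": [0,0,0]},{"fingers": -1,"delta_pos": [0,-0.04,-0.002],"rot": [0,0,0]},{"fingers": -1,"delta_pos": [0,-0.04,-0.002],"rot": [0,0,0]},{"fingers": -1,"delta_pos": [0,-0.04,-0.002],"rot": [0,0,0]},{"fingers": -1,"delta_pos": [0,-0.04,-0.002],"rot": [0,0,0]},{"fingers": -1,"delta_pos": [0,-0.04,-0.002],"rot": [0,0,0]},{"fingers": -1,"delta_pos": [0,-0.04,-0.002],"rot": [0,0,0]},{"fingers": -1,"delta_pos": [0,-0.04,-0.002],"rot": [0,0,0]},{"fingers": -1,"delta_pos": [0,-0.04,-0.002],"rot": [0,0,0]},{"fingers": -1,"delta_pos": [0,-0.04,-0.002],"rot": [0,0,0]},{"fingers": -1,"delta_pos": [0,-0.04,-0.002],"rot": [0,0,0]},{"fingers": -1,"delta_pos": [0,-0.03,-0.002],"rot": [0,0,0]},{"fingers": -1,"delta_pos": [0,-0.016,-0.001],"rot": [0,0,0]},{"fingers": -1,"delta_pos": [0,0,0],"rot": [0,0,0]},{"fingers": -1,"delta_pos": [0,0,0],"rot": [0,0,0]}]'

```text
time_s: 8.62
eef_pos: [0.5157, -0.3246, 0.2773]
orientation: [1.663, 1.57, 1.663]
contact_force: [0.8, -0.0, -4.9]
opening: 0.627
```

```bash
python3 -c "
from h import *
print(go((.5155,-.3265,.145)))
from cell import robot
s=robot.read_state();print(s['eef_pos'],Ro.from_euler('xyz',s['orientation']).as_matrix().round(3),s['joints'].round(2))"
```

```text
[ 0.1323 -0.002  -0.0002]
[ 0.51569201 -0.324616    0.27729714] [[-0.    -0.     1.   ]
 [ 0.001  1.     0.   ]
 [-1.     0.001 -0.   ]] [-0.75  0.35  1.33  0.    1.47 -2.32]
```

Emit:
arm_command --targets '[{"fingers": -1,"delta_pos": [0.02,-0.002,0],"rot": [0,0,0]},{"fingers": -1,"delta_pos": [0.035,0,0],"rot": [0,0,0]},{"fingers": -1,"delta_pos": [0.035,0,0],"rot": [0,0,0]},{"fingers": -1,"delta_pos": [0.03,0,0],"rot": [0,0,0]},{"fingers": -1,"delta_pos": [0.02,0,0],"rot": [0,0,0]},{"fingers": -1,"delta_pos": [0.01,0,0],"rot": [0,0,0]},{"fingers": -1,"delta_pos": [0,0,0],"rot": [0,0,0]},{"fingers": -1,"delta_pos": [0,0,0],"rot": [0,0,0]}]'

```text
time_s: 9.62
eef_pos: [0.5163, -0.3281, 0.1286]
orientation: [-0.712, 1.569, -0.712]
contact_force: [0.1, -0.7, -4.9]
opening: 0.624
```

```bash
python3 -c "
from h import *
from cell import imaging,robot
for n in('top','side'):
  i=imaging.get_image(n)['image'][:,:,::-1];cv2.imwrite(f'pics/{n}2.png',i)
  u,v=(int(a) for a in proj(n,(.5155,-.3265,.05)))
  cv2.imwrite(f'pics/c{n}2.png',cv2.resize(i[max(v-90,0):v+90,u-90:u+90],None,fx=3,fy=3,interpolation=cv2.INTER_CUBIC))
s=robot.read_state();print(s['eef_pos'],s['contact_force'])"
python3 -c "
import cv2,numpy as np
cv2.imwrite('pics/c2.png',cv2.resize(np.hstack([cv2.imread('pics/ctop2.png'),cv2.imread('pics/cside2.png')]),None,fx=.74,fy=.74))"
```

```text
[ 0.51613098 -0.32829876  0.12852504] [-0.46938999  0.20895023 -4.21858579]
```

View pics/c2.png

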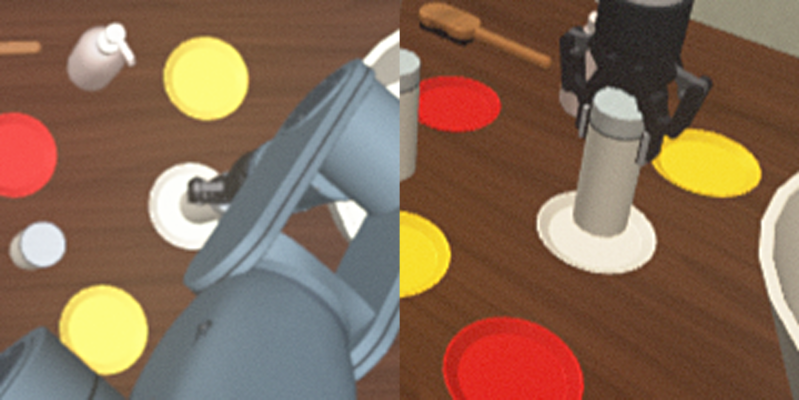

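The jar hangs over the centre of the white dish in the side view. Lowering gently.

Emit:
arm_command --targets '[{"fingers": -1,"delta_pos": [0.008,0,0],"rot": [0,0,0]},{"fingers": -1,"delta_pos": [0.008,0.001,-0.001],"rot": [0,0,0]},{"fingers": -1,"delta_pos": [0.004,0,0],"rot": [0,0,0]},{"fingers": -1,"delta_pos": [0.002,0,0],"rot": [0,0,0]},{"fingers": -1,"delta_pos": [0.0015,0,0],"rot": [0,0,0]},{"fingers": -1,"delta_pos": [0,0,0],"rot": [0,0,0]}]'

```text
time_s: 10.48
eef_pos: [0.5147, -0.3271, 0.104]
orientation: [-0.784, 1.57, -0.785]
contact_force: [-0.5, -0.2, -5.8]
opening: 0.627
```

```bash
python3 -c "
from h import *
heft(4)"
```

```text
F mean [ 0.36 -0.3  -4.92] sd [0.42 0.32 0.23] Fz [-4.9  -5.12 -5.11 -4.56] tau [-0.000e+00 -5.645e+01 -2.713e+01 -0.000e+00  1.000e-02 -0.000e+00] t 10.675 [ 0.5146 -0.327   0.1039] 0.6208166813909896
```

Emit:
arm_command --targets '[{"fingers": -1,"delta_pos": [0.001,0,0],"rot": [0,0,0]},{"fingers": -1,"delta_pos": [0.0005,0,0],"rot": [0,0,0]},{"fingers": -1,"delta_pos": [0,0,0],"rot": [0,0,0]}]'

```text
time_s: 11.05
eef_pos: [0.5147, -0.3271, 0.1038]
orientation: [-0.734, 1.57, -0.735]
contact_force: [-2.0, 1.9, 4.6]
opening: 0.625
```

```bash
python3 -c "
from h import *
heft(3)"
```

```text
F mean [-2.12  1.79  5.12] sd [0.38 0.4  0.24] Fz [4.78 5.27 5.31] tau [-1.300e-01 -5.104e+01 -2.560e+01 -1.000e-02 -1.260e+00  5.000e-02] t 11.2 [ 0.5147 -0.327   0.1038] 0.6291555435070987
```

Contact made. Releasing slowly, then rising.

Emit:
arm_command --targets '[{"fingers": -1,"delta_pos": [-0.0005,0,0],"rot": [0,0,0]},{"fingers": 0.3,"delta_pos": [0,0,0],"rot": [0,0,0]},{"fingers": 0.5,"delta_pos": [0,0,0],"rot": [0,0,0]},{"fingers": 1,"delta_pos": [0,0,0],"rot": [0,0,0]},{"fingers": 1,"delta_pos": [0,0,0],"rot": [0,0,0]},{"fingers": 1,"delta_pos": [-0.015,0,0],"rot": [0,0,0]},{"fingers": 1,"delta_pos": [-0.03,0,0],"rot": [0,0,0]},{"fingers": 1,"delta_pos": [-0.04,0,0],"rot": [0,0,0]},{"fingers": 1,"delta_pos": [-0.02,0,0],"rot": [0,0,0]},{"fingers": 1,"delta_pos": [0,0,0],"rot": [0,0,0]}]'

```text
time_s: 12.45
eef_pos: [0.5156, -0.3278, 0.2109]
orientation: [-0.749, 1.565, -0.749]
contact_force: [-0.6, -0.0, -1.0]
opening: 1.003
```

```bash
python3 -c "
from h import *
from cell import imaging,robot
i=imaging.get_image('side')['image'][:,:,::-1].copy();cv2.imwrite('pics/side3.png',i)
print(fitjar(i,'side',.459,-.0975))
print('b',go((.5425,.0625,.097)),'c',go((.459,-.0975,.097)))
cv2.imwrite('pics/c3.png',cv2.resize(i[100:320,280:540],None,fx=3,fy=2.7,interpolation=cv2.INTER_CUBIC))"
```

```text
(array([459.4, -96.8]), np.float64(0.111))
b [0.1114 0.3898 0.0272] c [ 0.1115  0.2298 -0.0562]
```

View pics/c3.png

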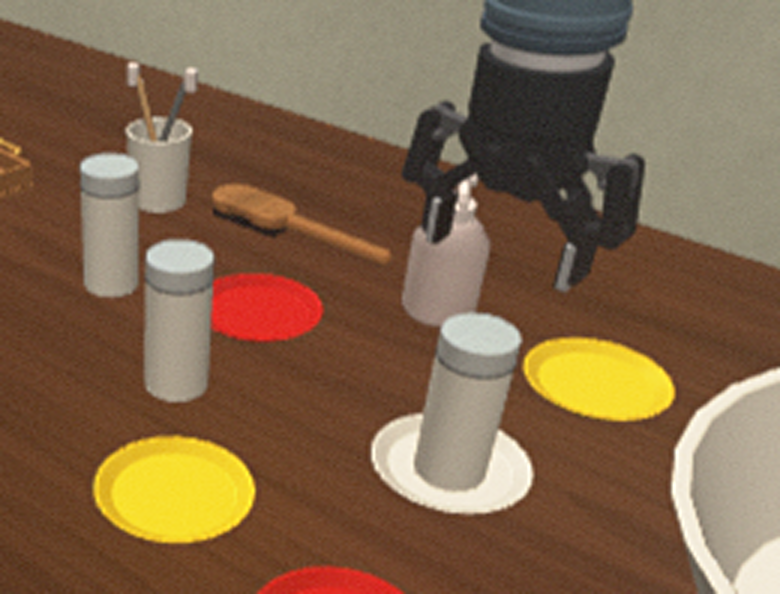

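Jar_a stands in the white dish at crop (460,410), looking upright. Next I heft the jar at (0.459, -0.098).

Emit:
arm_command --targets '[{"fingers": 1,"delta_pos": [0,0.03,-0.007],"rot": [0,0,0]},{"fingers": 1,"delta_pos": [0,0.04,-0.01],"rot": [0,0,0]},{"fingers": 1,"delta_pos": [0,0.04,-0.01],"rot": [0,0,0]},{"fingers": 1,"delta_pos": [0,0.04,-0.01],"rot": [0,0,0]},{"fingers": 1,"delta_pos": [0,0.04,-0.01],"rot": [0,0,0]},{"fingers": 1,"delta_pos": [0,0.03,-0.007],"rot": [0,0,0]},{"fingers": 1,"delta_pos": [0,0.01,-0.002],"rot": [0,0,0]},{"fingers": 1,"delta_pos": [0,0,0],"rot": [0,0,0]},{"fingers": 1,"delta_pos": [0,0,0],"rot": [0,0,0]}]'

```text
time_s: 13.62
eef_pos: [0.459, -0.0978, 0.2076]
orientation: [-2.082, 1.57, -2.084]
contact_force: [-0.1, -0.6, -0.1]
opening: 1.004
```

```bash
python3 -c "
from h import *
print(go((.459,-.0975,.097)))
from cell import imaging
i=imaging.get_image('side')['image'][:,:,::-1].copy();cv2.imwrite('pics/side4.png',i)
j=imaging.get_image('top')['image'][:,:,::-1].copy();cv2.imwrite('pics/top4.png',j)
heft(6)
for h in(.144,): print(fitjar(i,'side',.5155,-.3265,.005),fitjar(j,'top',.5155,-.3265,.005))
k=i.copy();cv2.polylines(k,[cyl('side',.5155,-.327,.027,.005,.149).astype(int)],True,(0,0,255),1)
cv2.imwrite('pics/c4.png',cv2.resize(np.hstack([k[150:310,370:500],j[140:300,350:480]]),None,fx=3,fy=3))"
```

```text
[ 0.1106  0.0003 -0.    ]
F mean [ 0.04 -0.11  0.17] sd [0.34 0.52 0.35] Fz [-0.21  0.28  0.13 -0.11  0.87  0.08] tau [  0.   -36.04 -27.56  -0.    -0.    -0.  ] t 14.025 [ 0.4587 -0.0971  0.2078] 1.0052435314920207
(array([ 495.6, -335.1]), np.float64(0.385)) (array([ 511.8, -325.8]), np.float64(0.571))
```

View pics/c4.png

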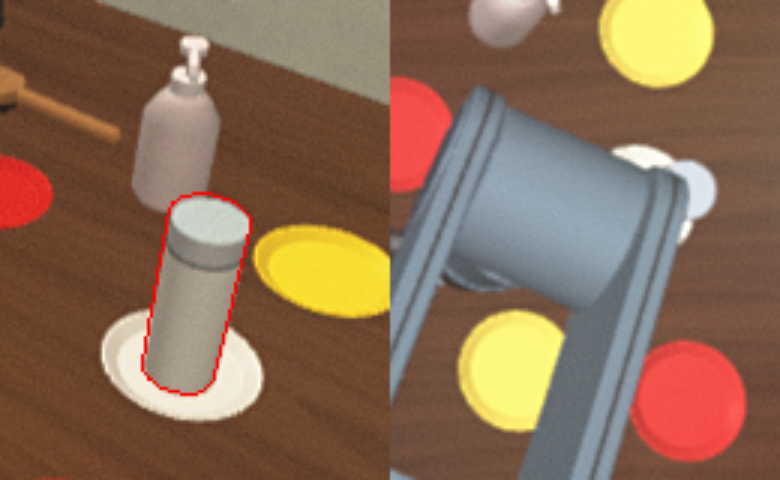

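The model outline of an upright jar matches jar_a in the dish. The automatic fit failed there because of the white background. Now I grasp and heft this jar.

Emit:
arm_command --targets '[{"fingers": 1,"delta_pos": [0.03,0,0],"rot": [0,0,0]},{"fingers": 1,"delta_pos": [0.035,0,0],"rot": [0,0,0]},{"fingers": 1,"delta_pos": [0.03,0,0],"rot": [0,0,0]},{"fingers": 1,"delta_pos": [0.015,0,0],"rot": [0,0,0]},{"fingers": 0.4,"delta_pos": [0,0,0],"rot": [0,0,0]},{"fingers": 0.4,"delta_pos": [0,0,0],"rot": [0,0,0]},{"fingers": -1,"delta_pos": [0,0,0],"rot": [0,0,0]},{"fingers": -1,"delta_pos": [0,0,0],"rot": [0,0,0]},{"fingers": -1,"delta_pos": [0,0,0],"rot": [0,0,0]},{"fingers": -1,"delta_pos": [0,0,0],"rot": [0,0,0]}]'

```text
time_s: 15.28
eef_pos: [0.4596, -0.0975, 0.099]
orientation: [-0.595, 1.568, -0.596]
contact_force: [-0.6, -1.5, 6.1]
opening: 0.614
```

Emit:
arm_command --targets '[{"fingers": -1,"delta_pos": [-0.005,0,0],"rot": [0,0,0]},{"fingers": -1,"delta_pos": [-0.015,0,0],"rot": [0,0,0]},{"fingers": -1,"delta_pos": [-0.02,0,0],"rot": [0,0,0]},{"fingers": -1,"delta_pos": [0,0,0],"rot": [0,0,0]},{"fingers": -1,"delta_pos": [0,0,0],"rot": [0,0,0]}]'

```text
time_s: 15.9
eef_pos: [0.4582, -0.0966, 0.1372]
orientation: [2.647, 1.57, 2.647]
contact_force: [-0.1, 0.0, -2.2]
opening: 0.619
```

```bash
python3 -c "
from h import *
heft(16)"
```

```text
F mean [ 0.07 -0.23 -2.46] sd [0.52 0.4  0.36] Fz [-2.38 -2.12 -2.8  -2.03 -2.35 -3.19 -2.33 -2.4  -2.8  -2.35 -1.77 -2.91
 -2.24 -2.87 -2.68 -2.2 ] tau [  0.   -38.88 -25.5   -0.     0.     0.  ] t 16.7 [ 0.4587 -0.0969  0.1378] 0.6145098381213553
```

It weighs 2.46 N, so this is the last-tablet jar. Carrying it to the near half of the tray, target (0.415, 0.382).

Emit:
arm_command --targets '[{"fingers": -1,"delta_pos": [-0.02,0,0],"rot": [0,0,0]},{"fingers": -1,"delta_pos": [-0.035,0,0],"rot": [0,0,0]},{"fingers": -1,"delta_pos": [-0.035,0.01,-0.002],"rot": [0,0,0]},{"fingers": -1,"delta_pos": [-0.02,0.029,-0.004],"rot": [0,0,0]},{"fingers": -1,"delta_pos": [0,0.04,-0.004],"rot": [0,0,0]},{"fingers": -1,"delta_pos": [0,0.04,-0.004],"rot": [0,0,0]},{"fingers": -1,"delta_pos": [0,0.04,-0.004],"rot": [0,0,0]},{"fingers": -1,"delta_pos": [0,0.04,-0.004],"rot": [0,0,0]},{"fingers": -1,"delta_pos": [0,0.04,-0.004],"rot": [0,0,0]},{"fingers": -1,"delta_pos": [0,0.04,-0.004],"rot": [0,0,0]},{"fingers": -1,"delta_pos": [0,0.04,-0.004],"rot": [0,0,0]},{"fingers": -1,"delta_pos": [0,0.04,-0.004],"rot": [0,0,0]},{"fingers": -1,"delta_pos": [0,0.04,-0.004],"rot": [0,0,0]},{"fingers": -1,"delta_pos": [0,0.04,-0.002],"rot": [0,0,0]},{"fingers": -1,"delta_pos": [0,0.03,0],"rot": [0,0,0]},{"fingers": -1,"delta_pos": [0,0.01,0],"rot": [0,0,0]},{"fingers": -1,"delta_pos": [0,0,0],"rot": [0,0,0]},{"fingers": -1,"delta_pos": [0,0,0],"rot": [0,0,0]}]'

```text
time_s: 18.95
eef_pos: [0.4152, 0.3811, 0.2477]
orientation: [-1.917, 1.57, -1.918]
contact_force: [-0.0, -0.3, -2.4]
opening: 0.619
```

Emit:
arm_command --targets '[{"fingers": -1,"delta_pos": [0.02,0,0],"rot": [0,0,0]},{"fingers": -1,"delta_pos": [0.03,0,0],"rot": [0,0,0]},{"fingers": -1,"delta_pos": [0.02,0,0],"rot": [0,0,0]},{"fingers": -1,"delta_pos": [0.01,0,0],"rot": [0,0,0]},{"fingers": -1,"delta_pos": [0,0,0],"rot": [0,0,0]},{"fingers": -1,"delta_pos": [0,0,0],"rot": [0,0,0]}]'

```text
time_s: 19.7
eef_pos: [0.4158, 0.3823, 0.1689]
orientation: [0.51, 1.569, 0.508]
contact_force: [0.6, 0.0, -2.9]
opening: 0.615
```

```bash
python3 -c "
from h import *
print(go((.415,.382,.106)))
from cell import imaging
i=imaging.get_image('side')['image'][:,:,::-1].copy()
j=imaging.get_image('top')['image'][:,:,::-1].copy();
cv2.imwrite('pics/c5.png',cv2.resize(np.hstack([i[60:220,150:310],j[140:300,120:280]]),None,fx=2.45,fy=2.45))"
```

```text
[ 0.0629 -0.0003 -0.0009]
```

View pics/c5.png

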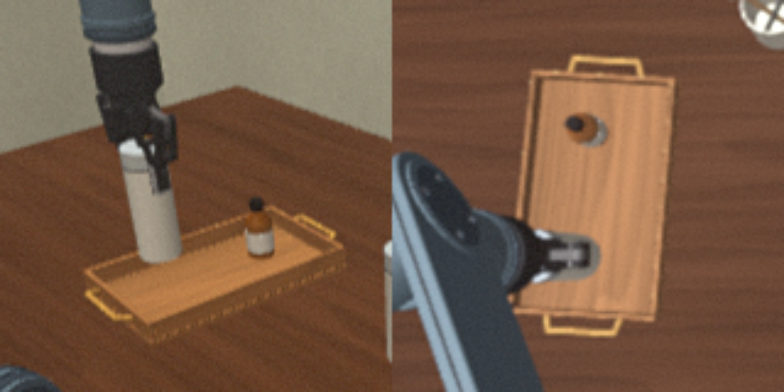

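The jar is centred above the free near half of the tray, clear of the bottle at crop (260,235). Lowering.

Emit:
arm_command --targets '[{"fingers": -1,"delta_pos": [0.015,0,0],"rot": [0,0,0]},{"fingers": -1,"delta_pos": [0.02,0,0],"rot": [0,0,0]},{"fingers": -1,"delta_pos": [0.015,0,0],"rot": [0,0,0]},{"fingers": -1,"delta_pos": [0.006,0,0],"rot": [0,0,0]},{"fingers": -1,"delta_pos": [0.003,0,0],"rot": [0,0,0]},{"fingers": -1,"delta_pos": [0.0015,0,0],"rot": [0,0,0]},{"fingers": -1,"delta_pos": [0.001,0,0],"rot": [0,0,0]},{"fingers": -1,"delta_pos": [0.001,0,0],"rot": [0,0,0]},{"fingers": -1,"delta_pos": [0,0,0],"rot": [0,0,0]}]'

```text
time_s: 20.92
eef_pos: [0.4154, 0.3823, 0.1061]
orientation: [0.469, 1.57, 0.469]
contact_force: [-0.4, -1.3, 3.2]
opening: 0.617
```

```bash
python3 -c "
from h import *
heft(3)"
```

```text
F mean [-1.18 -1.25  4.21] sd [0.22 0.57 0.5 ] Fz [3.94 3.78 4.91] tau [  0.09 -46.45 -24.09   0.13  -0.57   0.  ] t 21.075 [0.4154 0.3823 0.1061] 0.6144982199531213
```

Contact at the expected height. Releasing.

Emit:
arm_command --targets '[{"fingers": -1,"delta_pos": [-0.0005,0,0],"rot": [0,0,0]},{"fingers": 0.3,"delta_pos": [0,0,0],"rot": [0,0,0]},{"fingers": 0.5,"delta_pos": [0,0,0],"rot": [0,0,0]},{"fingers": 1,"delta_pos": [0,0,0],"rot": [0,0,0]},{"fingers": 1,"delta_pos": [0,0,0],"rot": [0,0,0]},{"fingers": 1,"delta_pos": [-0.015,0,0],"rot": [0,0,0]},{"fingers": 1,"delta_pos": [-0.03,0,0],"rot": [0,0,0]},{"fingers": 1,"delta_pos": [-0.04,0,0],"rot": [0,0,0]},{"fingers": 1,"delta_pos": [-0.02,0,0],"rot": [0,0,0]},{"fingers": 1,"delta_pos": [-0.02,0,0],"rot": [0,0,0]},{"fingers": 1,"delta_pos": [0,0,0],"rot": [0,0,0]}]'

```text
time_s: 22.45
eef_pos: [0.4161, 0.3828, 0.2335]
orientation: [0.556, 1.566, 0.555]
contact_force: [0.4, 0.2, -0.5]
opening: 1.002
```

```bash
python3 -c "
from h import *
from cell import imaging
i=imaging.get_image('side')['image'][:,:,::-1].copy();cv2.imwrite('pics/side6.png',i)
k=i.copy()
for p,z in (((.4154,.3823),.007),((.5155,-.327),.005),((.543,.063),0)): cv2.polylines(k,[cyl('side',*p,.027,z,z+.144).astype(int)],True,(0,0,255),1)
cv2.imwrite('pics/c6.png',cv2.resize(k[60:320,150:510],None,fx=2.2,fy=2.2,interpolation=cv2.INTER_CUBIC))"
```

```text
(no output)
```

View pics/c6.png

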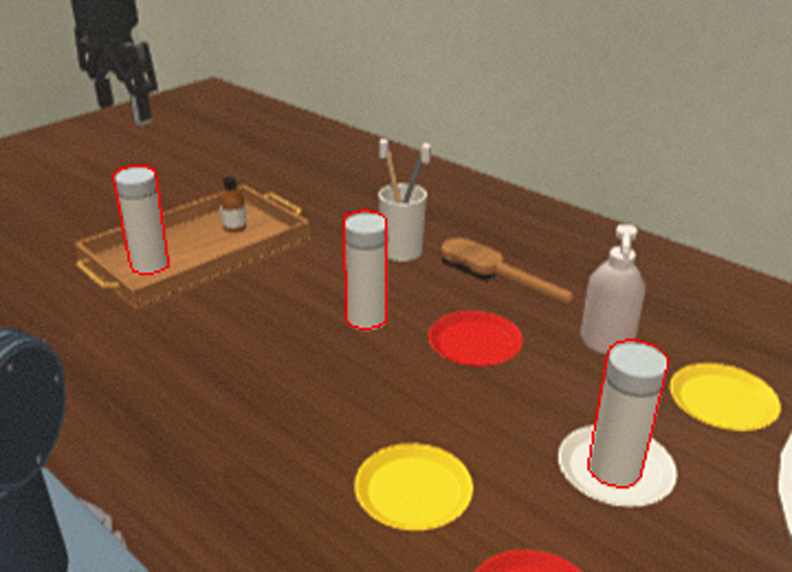

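All three upright jars match their model outlines: tray at crop (145,220), untouched jar at (365,270), dish at (625,415). Last check is whether the dish, tray or other things moved, using saved pictures.

```bash
python3 -c "
from h import *
a=cv2.imread('pics/side0.png');b=cv2.imread('pics/side6.png')
d=cv2.absdiff(a,b).max(2)
d=(cv2.GaussianBlur(d,(3,3),0)>35).astype(np.uint8)
n,l,s,c=cv2.connectedComponentsWithStats(d)
print([x.tolist() for x in s[1:] if x[4]>8])
def el(im):
  h=cv2.cvtColor(im,cv2.COLOR_BGR2HSV)[258:296,398:464]
  m=((h[...,1]<70)&(h[...,2]>90)).astype(np.uint8)
  return cv2.boundingRect(max(cv2.findContours(m,0,1)[0],key=cv2.contourArea))
print(el(a),el(b))"
```

```text
[[0, 0, 69, 223, 8416], [24, 0, 69, 127, 3598], [170, 0, 52, 117, 3165], [202, 135, 25, 50, 860], [273, 141, 21, 51, 869], [328, 188, 24, 61, 1310], [145, 197, 24, 17, 272], [150, 212, 3, 6, 14], [118, 214, 28, 29, 200], [160, 215, 8, 32, 59], [418, 215, 36, 67, 1683], [172, 219, 8, 34, 125], [151, 221, 10, 37, 148], [0, 227, 3, 5, 11], [141, 229, 12, 32, 263], [137, 231, 4, 8, 9], [0, 245, 83, 59, 2338], [167, 263, 7, 8, 27]]
(6, 0, 54, 32) (6, 0, 54, 32)
```

The only changes in the picture are the arm and the moved jars; the dish outline hasn't moved at all.

```bash
python3 -c "
from cell import robot
print(robot.hand_in())"
```

```text
the job is handed in; nothing more can be done
None
```

The full jar stands on the white soap dish and the last-tablet jar in the near half of the tray. The part-used jar was left untouched where it was found. I handed the job in at about 22.5 s of the 72 s; no verdict was reported.

- **Full jar:** the jar at (0.543, 0.205) read 4.85 N when lifted, so it is the full one. I set it about 1 mm from the dish centre, going by the tool position.
- **Last-tablet jar:** the jar at (0.459, -0.098) read 2.46 N when lifted. I set it upright at about (0.415, 0.382) in the tray.
- **Part-used jar:** I identified the third jar, near (0.543, 0.063), by elimination and did not heft it.

**Last checks:**
- The outlines of upright jars at the expected places matched all three jars in the side view.
- Comparing pictures from before and after showed changes only at the arm and the moved jars. The dish's outline is identical to the pixel.
- The gripper was open and well clear of everything at the end.
- **Failed check:** the automatic position fit of the jar on the dish failed in both views. White on white confused the side view and the arm blocked the top view, so I relied on the outline match and the tool position instead.

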